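Re-seat the knocked levelling platform and load the pendant clamp

ROBOT

A 7-joint arm with a two-finger parallel gripper is mounted at the origin on the work surface. World frame = base frame: x ahead of the robot, y to its left, z up, the work surface at z = 0. Lengths are in m, angles in rad, forces in N, time in s.
With the tool pointing down it reaches from about 0.4 to 0.85 m from the base axis. Payload 4.5 kg.
Tool frame: the origin (TCP) lies at the very end of the fingers, on their centre line; the grasp point (between the pads) lies 19 mm behind it; z points along the fingers, y is the line along which they close (so a half turn about z gives the same grasp; the last joint's range is limited). The gripper opens to 88 mm and grips with 3 to 60 N. Pads are 18 mm wide; open, the fingers measure 123 mm over their backs; the gripper's body (75 mm by 187 mm) begins 45 mm behind the grasp point.
Start: joints at [-1.236, 0.689, -0.195, 1.565, 0.157, 0.902, -0.215], TCP at [0.185, 0.597, 0.209] pointing down, gripper open.
Joint ranges: [-3.01, 3.01], [-0.46, 2.08], [-1.47, 1.51], [0.13, 2.56], [-1, 4.14], [0.04, 2.09], [-2.66, 2.66]. Speed limits (rad/s): [2.57, 2.57, 3.14, 3.14, 3.14, 3.14, 3.14].

INTERFACE

Orientations are given as a unit quaternion [x, y, z, w].
In Python, from plant import r gives the robot as it stands. The module is installed in compiled form; this text tells all that it offers.
- The arm moves only by the tool step_arm, never from a script. Its argument "increments" is a list of rows, each a list of 2 entries, a list of its own where there are three numbers: the shift along the world's x, y, z in cm, then the turn, a rotation vector about the world's x, y, z in degrees. A call has exactly 10 rows; each row shifts and turns the commanded pose from where the row before left it; what a row does not reach is not made up. A row lasts 1/10 s, in which the tool goes at most 50 mm and 8.59 degrees, less where a joint would pass 70% of its speed; a pose out of reach is approached as far as the arm can. A call is refused whole if a number of a shift passes 5 or a number of a turn 8.59, either way. A call with a gripper value outside its range is refused whole. "fingers" is the opening, from 0 (shut) to 1 (fully open), set as the call begins (left out, the last holds). The fingers move at their own pace and stop on an object; "grip_force" is the grip in N (left out, the last holds). Time passes only in rows, so rows that do not move let the fingers close, or fill a call up. It gives the time, the measured TCP pose, the force, the opening and the grip force at its end, in the units of the state.
- r.get_state(): the state, without advancing time (a new reading comes with each control period).
- r.snapshot(name): name is "scene" or "side" or "wrist"; returns (picture, depth): 420x560x3 uint8, red, green, blue; 420x560 float32, m along the optical axis (not along the pixel's ray), 0 where there is no reading.
- r.calibration(name): a dict with "fov_y" (degrees; the focal length in pixels is half the picture's height over the tangent of half this angle, whatever the lens; pixels are square), "cx", "cy" (the principal point, pixels), "R" (3x3) and "t" (3): a world point X has camera coordinates R X + t. Camera axes: x right, y down, z forward; pixel columns grow to the right and rows downward; lengths in m; the calibration is good to about 2 mm. A picture is of the moment at which its call begins: read the wrist's pose just before it. calibration takes no time and is no camera call; for the wrist camera it gives the pose at the moment of the call.
- r.finish_job(): hands the job in; it is judged then, once.
The state is a dict: "clock": time; "q": joint angles; "qd": joint speeds; "joint_torque": joint torques, N m; "tool_pos": TCP position; "eef_rot": TCP orientation; "contact_force": force on the tool from outside, world axes, zero at the start; "moment": the same for the moment, N m; "opening": opening from 0.0 (shut) to 1.0 (fully open); "finger_force": force on a finger pad.
Only numpy, scipy, OpenCV 4.12 (cv2) and the standard library are available. Lean on these libraries where they do the work, as an engineer would, in place of code of your own. Each camera call takes 0.05 s, during which the arm holds its last target. There are 200 camera calls.

TASK

The top plate of the levelling platform on the jeweller's bench has been knocked off its three locating balls. Work it back until all three balls drop into their grooves and its springs pull it fully home, take your hand off it, and then stand the pendant clamp upright in the middle of the plate, its long side along the plate's long side. Leave the jar, the pliers and the findings box where they are.

Things in the scene. Friction and masses are not known exactly. Their poses are not given: they have to be found in the camera images.
- base: Fixed base of the levelling platform: aluminium slab 150 (x) x 110 (y) x 12 mm on the bench with three ball-tipped adjusters. Origin at the centre of its underside, x along its long side, z up. Steel balls of 16 mm, centres 44 mm above the bench, 48 mm from the origin at 0, 120 and 240 degrees from +x towards +y. Its springs pull the plate down (12 N) and towards home (0.15 N per mm off).
- home (a point): Where the plate's origin lies when it is fully home: 47.3 mm above the bench over the base's origin; the plate's axes then match these (same as the base's). Within 2 to 3 mm the balls drop in by themselves; once home the plate resists side pushes of 15 N or more. At the start the plate is 10 to 22 mm off towards +x, up to 11 mm to a side, twisted up to 0.35 rad, tilted up to 0.08 rad.
- plate: Aluminium top plate, tethered by two springs, 150 (x) x 110 (y) x 12 mm, about 0.5 kg; origin at the centre of its underside, x along its long side, z up. Flat top; underside with three V-grooves, 16 mm wide, 8 mm deep, from the centre to the edges at 0, 120 and 240 degrees from its +x. Off its grooves it rides up to 4.7 mm higher than home on the balls (friction about 0.3); a push of 3 to 10 N moves it.
- clamp_mid (a point): Centre of the loose pendant clamp, 19 mm above its underside: steel block 70 (x) x 40 (y) x 26 mm with two dark jaws across its top (38 mm high in all), a nameplate between them and a brass thumbscrew, 20 mm in diameter, on its +x end (to 53 mm from the centre). About 0.35 kg; x along its long side, z up. Grip it across its 40 mm width.
- jar: Bystander: jar 56 mm in diameter, 85 mm high, standing loose beside the platform; origin at the centre of its underside.
- pliers: Bystander: pliers 150 mm long, 12 mm thick, lying loose beside the platform; origin near the pivot on the bench, x towards the jaws (64 mm), handles to -x (91 mm, 60 mm wide).
- findings_box: Bystander: closed plastic box 104 (x) x 70 (y) x 42 mm high lying loose beside the clamp, at least 25 mm from it; origin at the centre of its underside.
- vise: Bystander: blue bench vise fixed to the bench beyond the platform's +x side, 125 mm high; origin at the centre of its foot, which is 110 mm in diameter; the jaws are 80 mm wide, and all of it lies within 60 mm of the origin apart from the screw handle, which reaches 70 mm along -x (90 mm wide).
Not all that is in view belongs to the job. Of the things like the base, leave any that is green; of the rest the smaller one is meant. What is shaped like the part that bears clamp_mid but orange is not meant.

How it is judged:
By the outcome, as a careful person would: the job done as asked, in the order asked, and still so for the second after the job is handed in, with the robot touching nothing.
It also fails if it takes over 51 s, if anything falls off the work surface, if the arm or the gripper's body presses on something with over 40 N, if the wrist force passes 120 N, or if a joint passes its speed limit or range.

## Working session

There is one attempt and no reset: what is moved stays moved. The work goes in short steps, Python scripts to look and compute and a tool call to move; the robot and the scene stay as the last step left them, time stands still between calls to the robot, and variables do not carry over. Pictures are saved under pics/ and viewed, at most 10 in all, crops included, and the job is handed in when it is done.

Besides the shell and the picture viewer there is one more tool, called after "Emit:" in YAML: its name, and indented under it one key for each argument. step_arm: Moves the arm, as the interface text tells. Its arguments: {"type":"object","properties":{"increments":{"type":"array","items":{"type":"array"}},"fingers":{"type":"number"},"grip_force":{"type":"number"}},"required":["increments"]}

```bash
mkdir -p pics; cat > h.py <<'E'
import numpy as np, cv2
from plant import r
def snap(n):
    c=r.calibration(n); p,d=r.snapshot(n); return c,p,d
def world(c,d):
    h,w=d.shape; f=h/2/np.tan(np.radians(c["fov_y"])/2)
    v,u=np.mgrid[:h,:w]
    P=np.stack([(u-c["cx"])/f*d,(v-c["cy"])/f*d,d],-1)
    W=(P-np.array(c["t"]))@np.array(c["R"]); W[d==0]=np.nan
    return W
def save(n,p): cv2.imwrite(f"pics/{n}.png",p[:,:,::-1])
E
python3 - <<'E'
from h import *
import pickle
for n in("scene","side"):
    c,p,d=snap(n); save(n+"0",p); pickle.dump((c,p,d),open(n+"0.pkl","wb"))
    print(n,c["fov_y"],c["cx"],c["cy"],-np.array(c["R"]).T@np.array(c["t"]))
print(r.get_state())
E
```

```text
scene 47.898097751217016 279.97712979939774 209.7784874896645 [1.28780345 0.22989992 1.13911363]
side 55.30052669947286 287.7113661326015 213.2865336463815 [ 0.10168854 -0.83775807  0.68648952]
{'clock': 0.1, 'q': array([-1.23618944,  0.68988196, -0.1944914 ,  1.56622131,  0.15728415,
        0.90253001, -0.21512729]), 'qd': array([ 0.00028821, -0.00311902,  0.00107517, -0.00240905, -0.00225206,
       -0.002065  , -0.00018551]), 'joint_torque': array([-2.07632424e-03, -5.28498638e+01, -1.27155449e+00, -1.53835577e+01,
       -5.26264496e-02,  1.98917078e-03,  3.40978829e-05]), 'tool_pos': array([0.18505757, 0.59632859, 0.20820588]), 'eef_rot': array([ 1.49829692e-01,  9.88711475e-01, -8.24708272e-04, -5.81864796e-05]), 'contact_force': array([-0.32937095,  0.40358147,  0.01007344]), 'moment': array([ 0.00012318,  0.02563869, -0.00865326]), 'finger_force': 0.0, 'opening': 1.0007072697816901}
```

View pics/scene0.png

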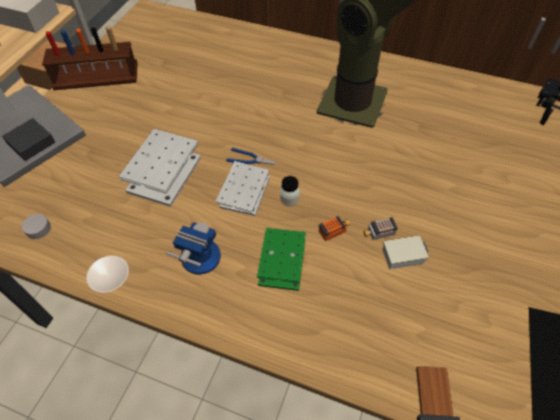

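View pics/side0.png

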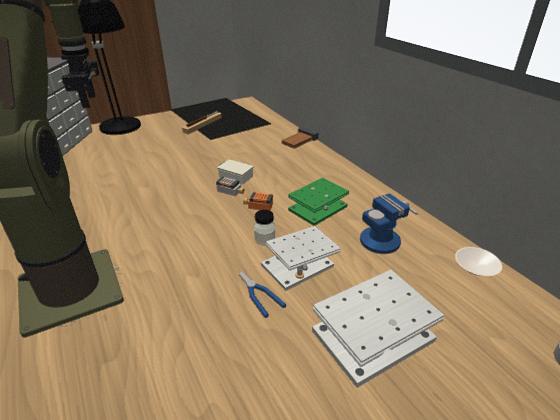

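Scene view: three platforms, the large white at (160,165), the small white at (243,187) and the green at (283,258). Two clamps, orange at (333,228) and grey at (383,228). Jar (290,190), pliers (250,157), box (405,252), vise (200,248). I choose the small white platform and the grey clamp, and will check both in one crop while measuring.

```bash
python3 - <<'E'
from h import *
import pickle
from scipy import ndimage
D={n:pickle.load(open(n+"0.pkl","rb")) for n in("scene","side")}
W={n:world(D[n][0],D[n][2]) for n in D}
def show(n,uv): print(n,uv,W[n][uv[1],uv[0]].round(3))
for uv in [(243,187),(160,165),(283,258),(333,228),(383,228),(290,184),(250,157),(405,250),(200,255),(258,236)]: show("scene",uv)
for uv in [(305,245),(228,184),(285,270),(265,216)]: show("side",uv)
for n in W:
    A=W[n]; 
    for name,box in (("plat",(0.38,0.62,-0.22,0.06)),("clamp",(0.4,0.75,0.2,0.6))): pass
# connected components above bench
for n in W:
    A=W[n]; m=(A[...,2]>0.008)&(A[...,2]<0.15)&(A[...,0]>0.25)&(A[...,0]<0.95)&(abs(A[...,1])<0.6)
    l,k=ndimage.label(m)
    for i in range(1,k+1):
        s=l==i
        if s.sum()<60: continue
        P=A[s]; z=P[:,2]; print(n,i,s.sum(),"min",P.min(0).round(3),"max",P.max(0).round(3),"zmed",np.median(z).round(3),ndimage.center_of_mass(s))
p=D["scene"][1]; q=D["side"][1]
a=cv2.resize(p[140:290,200:440],(800,500),interpolation=2); save("crop0",a)
E
```

```text
scene (243, 187) [ 0.533 -0.183  0.061]
scene (160, 165) [ 0.561 -0.436  0.086]
scene (283, 258) [0.711 0.008 0.057]
scene (333, 228) [0.563 0.101 0.039]
scene (383, 228) [0.514 0.231 0.039]
scene (290, 184) [ 0.492 -0.053  0.084]
scene (250, 157) [ 0.37  -0.234  0.001]
scene (405, 250) [0.565 0.302 0.043]
scene (200, 255) [ 0.801 -0.182  0.102]
scene (258, 236) [ 0.637 -0.096 -0.002]
side (305, 245) [ 0.53  -0.193  0.058]
side (228, 184) [0.494 0.212 0.035]
side (285, 270) [ 0.468 -0.202  0.009]
side (265, 216) [ 0.484 -0.066  0.084]
scene 2 3843 min [ 0.427 -0.536  0.008] max [ 0.641 -0.38   0.09 ] zmed 0.081 (np.float64(166.17148061410356), np.float64(160.0231589903721))
scene 5 2098 min [ 0.358 -0.307  0.008] max [ 0.604 -0.132  0.071] zmed 0.059 (np.float64(184.45471877979028), np.float64(243.45662535748332))
scene 16 489 min [ 0.461 -0.086  0.009] max [ 0.516 -0.03   0.09 ] zmed 0.064 (np.float64(190.21267893660533), np.float64(288.9447852760736))
scene 23 447 min [0.509 0.057 0.008] max [0.59  0.137 0.044] zmed 0.035 (np.float64(227.0201342281879), np.float64(332.4026845637584
[... 1377 characters left out ...]
ide 6 1943 min [ 0.701 -0.274  0.008] max [ 0.831 -0.165  0.126] zmed 0.088 (np.float64(222.7663407102419), np.float64(383.5820895522388))
side 7 3505 min [ 0.427 -0.256  0.008] max [ 0.601 -0.035  0.087] zmed 0.057 (np.float64(250.3997146932953), np.float64(292.95206847360913))
side 8 646 min [ 0.844 -0.475  0.008] max [ 0.95  -0.367  0.025] zmed 0.017 (np.float64(259.61609907120743), np.float64(478.7910216718266))
side 16 8941 min [ 0.427 -0.536  0.008] max [ 0.637 -0.381  0.085] zmed 0.081 (np.float64(324.6617827983447), np.float64(374.8646683816128))
side 17 388 min [ 0.354 -0.308  0.008] max [ 0.412 -0.153  0.014] zmed 0.01 (np.float64(293.1159793814433), np.float64(258.79896907216494))
```

View pics/crop0.png

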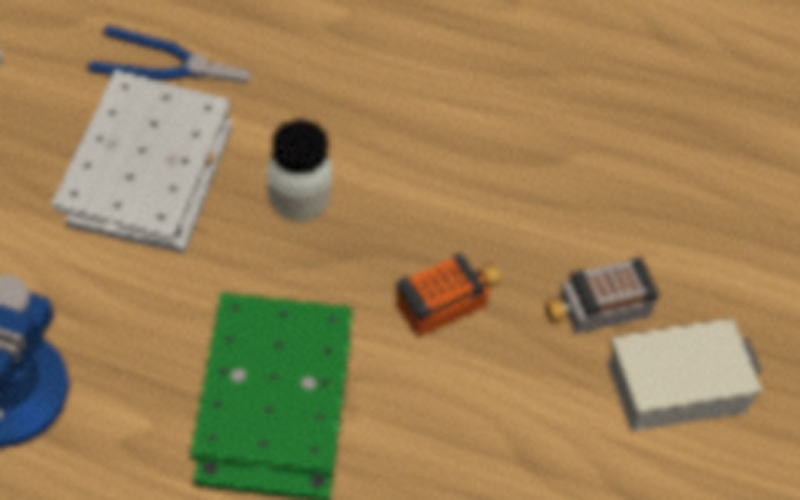

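The crop confirms the choice: small white plate (centre 145,155 in the crop) and the grey clamp (610,292), thumbscrew to its left. Now fitting the plate, base and clamp.

```bash
cat >> h.py <<'E'
from scipy.optimize import minimize
def rectfit(P,L,Wd,x0):
    "fit LxWd rectangle to 2D points known to fill up to its visible edges; x0=[x,y,yaw]"
    h=cv2.convexHull(P.astype(np.float32))[:,0]
    def loc(v):
        c,s=np.cos(v[2]),np.sin(v[2]); d=P-v[:2]; return np.c_[d@[c,s],d@[-s,c]]
    def f(v):
        q=loc(v); e=0
        for k,H in((0,L/2),(1,Wd/2)):
            for sg in(1,-1):
                a=sg*q[:,k]; e+=np.sum(np.clip(a-H,0,.01)**2)*1e6/len(P)*20
                # along-edge bins: outermost point should reach the edge
                b=np.digitize(q[:,1-k],np.linspace(-.06,.06,9))
                m=[np.percentile(a[b==i],98) for i in range(9) if (b==i).sum()>5]
                m=np.array([x for x in m if x>H-.008]); e+=np.sum(np.clip(((m-H)*1e3)**2,0,30)-30)/10
        return e
    best=None
    for dy in(-.1,0,.1):
        o=minimize(f,np.array(x0)+[0,0,dy],method="Nelder-Mead",options=dict(initial_simplex=np.array(x0)+[0,0,dy]+np.array([[0,0,0],[.006,0,0],[0,.006,0],[0,0,.08]]),maxiter=600))
        if best is None or o.fun<best.fun: best=o
    return best.x,best.fun
E
python3 - <<'E'
from h import *
import pickle
B=[];T=[]
for n in("scene","side"):
    c,p,d=pickle.load(open(n+"0.pkl","rb")); A=world(c,d); x,y,z=A[...,0],A[...,1],A[...,2]
    reg=(x>.415)&(x<.64)&(y>-.29)&(y<-.09)
    t=A[reg&(z>.05)&(z<.075)]; G=np.c_[t[:,:2],np.ones(len(t))]; k=np.linalg.lstsq(G,t[:,2],rcond=None)[0]
    print(n,"plane",k.round(3),"res",np.std(t[:,2]-G@k).round(4),"tilt ok; z mid",(k@[.53,-.185,1]).round(4), "minrect",cv2.minAreaRect(t[:,:2].astype(np.float32)))
    print(" bench",np.nanmedian(z[(x>.6)&(x<.68)&(y>-.12)&(y<-.08)]).round(4))
    T.append(t); b=A[reg&(z>.004)&(z<.016)&~((x<.516)&(y>-.09))]; B.append(b); print(len(t),len(b),b.min(0).round(3),b.max(0).round(3))
    print(" rectfit plate",rectfit(t[:,:2],.15,.11,[.53,-.185,-.25]))
t=np.vstack(B); print("base minrect",cv2.minAreaRect(t[:,:2].astype(np.float32)))
print("base fit",rectfit(t[:,:2],.15,.11,[.53,-.185,-.25]))
c,p,d=pickle.load(open("scene0.pkl","rb")); A=world(c,d); x,y,z=A[...,0],A[...,1],A[...,2]
print("clamp",cv2.minAreaRect(A[(x>.46)&(x<.55)&(y>.17)&(y<.275)&(z>.028)&(z<.05)&(p[...,0]<400)][:,:2].astype(np.float32)))
E
```

```text
scene plane [-0.071 -0.01   0.096] res 0.0025 tilt ok; z mid 0.0604 minrect ((0.525546669960022, -0.19081446528434753), (0.15510642528533936, 0.11266878992319107), 2.8034348487854004)
 bench 0.0003
1648 368 [ 0.415 -0.29   0.004] [ 0.639 -0.093  0.016]
 rectfit plate (array([ 0.526759  , -0.18950302,  0.03641888]), np.float64(-84.24940649611713))
side plane [-0.058  0.009  0.091] res 0.0023 tilt ok; z mid 0.0591 minrect ((0.5237158536911011, -0.19095975160598755), (0.1527405083179474, 0.11331284791231155), 1.907354474067688)
 bench -0.0007
1839 1028 [ 0.427 -0.256  0.004] [ 0.585 -0.141  0.016]
 rectfit plate (array([ 0.52173625, -0.19215881,  0.0312102 ]), np.float64(-86.03754651856556))
base minrect ((0.5266473293304443, -0.19198721647262573), (0.22735069692134857, 0.19288262724876404), 1.442314624786377)
base fit (array([ 0.50867706, -0.19352868,  0.06947828]), np.float64(172.58418773468486))
clamp ((0.5204089879989624, 0.23855698108673096), (0.08591674268245697, 0.07063528150320053), 34.26299285888672)
```

Emit:
step_arm:
  increments:
    - [[3.0, -3.0, 1.0], [0, 0, 1.7]]
    - [[3.0, -3.0, 1.0], [0, 0, 1.7]]
    - [[3.0, -3.0, 1.0], [0, 0, 1.7]]
    - [[3.0, -3.5, 1.0], [0, 0, 1.7]]
    - [[3.0, -3.5, 1.0], [0, 0, 1.7]]
    - [[3.0, -3.8, 1.0], [0, 0, 1.7]]
    - [[3.0, -3.8, 1.0], [0, 0, 1.7]]
    - [[2.0, -4.0, 1.0], [0, 0, 1.7]]
    - [[1.5, -4.5, 1.0], [0, 0, 1.7]]
    - [[1.5, -4.5, 1.0], [0, 0, 1.7]]

```text
clock: 1.1
tool_pos: [0.4455, 0.2289, 0.309]
eef_rot: [0.001, 1.0, -0.0, -0.0]
contact_force: [1.0, 0.7, -0.1]
opening: 1.001
finger_force: 0.0
```

Emit:
step_arm:
  increments:
    - [[1, -4.5, 0], [0, 0, 0]]
    - [[1, -4.5, 0], [0, 0, 0]]
    - [[1, -4.5, 0], [0, 0, 0]]
    - [[1, -4.5, 0], [0, 0, 0]]
    - [[1, -4.5, 0], [0, 0, 0]]
    - [[1, -4.5, 0], [0, 0, 0]]
    - [[1, -4.5, 0], [0, 0, 0]]
    - [[1, -4.5, 0], [0, 0, 0]]
    - [[0, -4.5, 0], [0, 0, 0]]
    - [[0, -1, 0], [0, 0, 0]]

```text
clock: 2.1
tool_pos: [0.5237, -0.1912, 0.3081]
eef_rot: [0.007, 1.0, -0.002, -0.001]
contact_force: [-1.1, 0.8, 0.2]
opening: 1.0
finger_force: 0.0
```

```bash
python3 - <<'E'
from h import *
import pickle
s=r.get_state(); print(s["clock"],s["tool_pos"],s["eef_rot"])
c,p,d=snap("wrist"); save("w1",p); pickle.dump((c,p,d),open("w1.pkl","wb")); print(c["fov_y"],-np.array(c["R"]).T@np.array(c["t"]),np.array(c["R"]).round(2))
E
```

```text
2.1 [ 0.52371308 -0.19117891  0.30808145] [ 6.67791638e-03  9.99975656e-01 -1.77164754e-03 -9.76417426e-04]
65.63478762327355 [ 0.44730574 -0.18876033  0.48323762] [[ 0.01  1.   -0.  ]
 [ 0.96 -0.01  0.3 ]
 [ 0.3  -0.01 -0.96]]
```

View pics/w1.png

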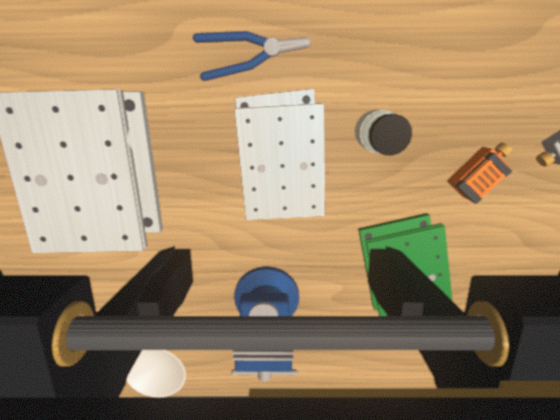

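Wrist view: plate spans cols 236–325, rows 105–218. The base's −x edge shows at rows 90–105, corners about (243,97) and (314,90). I'll fit the base with a colour mask over all three views.

```bash
cat >> h.py <<'E'
def white(p):
    h=cv2.cvtColor(p,cv2.COLOR_RGB2HSV); return (h[...,1]<55)&(h[...,2]>90)
def fit_edge(P,ax,sg,H,v):
    "outer edge points of P (2D) on side (axis ax, sign sg) of rect v, robust line; returns offset error and angle"
    c,s=np.cos(v[2]),np.sin(v[2]); d=P-v[:2]; q=np.c_[d@[c,s],d@[-s,c]]
    a=sg*q[:,ax]; o=q[:,1-ax]; b=np.round(o/.006).astype(int); L=[]
    for i in np.unique(b):
        m=(b==i)&(a>H-.012)&(a<H+.012)
        if m.sum()>=3: L.append((o[m].mean(),np.sort(a[m])[-2:].mean()))
    L=np.array(L)
    if len(L)<4: return None
    k=np.polyfit(L[:,0],L[:,1],1)
    for _ in range(4):
        e=abs(np.polyval(k,L[:,0])-L[:,1]); k=np.polyfit(*L[e<=max(.001,np.median(e)*2)].T,1)
    return (k[1]-H)*1e3,k[0],len(L)
E
python3 - <<'E'
from h import *
import pickle
v=np.array([.509,-.193,.08]); vp=np.array([.524,-.191,.035])
allb=[]
for n in("scene0","side0","w1"):
    c,p,d=pickle.load(open(n+".pkl","rb")); A=world(c,d); x,y,z=A[...,0],A[...,1],A[...,2]
    reg=(x>.415)&(x<.62)&(y>-.29)&(y<-.10)&white(p)
    b=A[reg&(z>.002)&(z<.02)]; t=A[reg&(z>.048)&(z<.075)]
    print(n,len(b),len(t),"bz",np.median(b[:,2]).round(4) if len(b) else 0)
    G=np.c_[t[:,:2]-vp[:2],np.ones(len(t))]; k=np.linalg.lstsq(G,t[:,2],rcond=None)[0]; print(" plate plane",k.round(4))
    for ax,H in((0,.075),(1,.055)):
        for sg in(1,-1):
            print("  base",ax,sg,fit_edge(b[:,:2],ax,sg,H,v)," plate",fit_edge(t[:,:2],ax,sg,H,vp))
    if n=="w1":
        f=210/np.tan(np.radians(c["fov_y"])/2)
E
```

```text
scene0 227 1625 bz 0.0111
 plate plane [-0.0722 -0.0115  0.0609]
  base 0 1 (np.float64(-0.7845062072597275), np.float64(-0.006757768620022562), 18)  plate (np.float64(1.878307384774014), np.float64(-0.005414964679840358), 18)
  base 0 -1 None  plate (np.float64(-4.311309687265882), np.float64(-0.015339999384462625), 19)
  base 1 1 (np.float64(-1.3289236692252264), np.float64(0.010422279407545396), 23)  plate (np.float64(0.07356938439620486), np.float64(0.008781366852730248), 26)
  base 1 -1 None  plate (np.float64(-4.722310073383793), np.float64(-0.012723338204725213), 26)
side0 946 1838 bz 0.011
 plate plane [-0.0603  0.0123  0.0594]
  base 0 1 (np.float64(-6.923129339558604), np.float64(-0.06229997971015648), 5)  plate (np.float64(-3.121180369368606), np.float64(0.00524795835353171), 19)
  base 0 -1 (np.float64(1.9584593410127553), np.float64(0.018498224214532802), 19)  plate (np.float64(0.3926176687139571), np.float64(-0.001944156299631796), 19)
  base 1 1 (np.float64(3.9384648449753077), np.float64(0.10804638552010053), 7)  plate (np.float64(-1.784285833542669), np.float64(-0.003783600841179372), 26)
  base 1 -1 (np.float64(0.6654672331372902), np.float64(-0.01191394843766128), 25)  plate (np.float64(-0.05847726196579056), np.float64(-0.003646434045426696), 25)
w1 1007 9325 bz 0.0113
 plate plane [-0.0702 -0.0068  0.06  ]
  base 0 1 None  plate (np.float64(-0.25616018287716313), np.float64(-0.008516547614165688), 18)
  base 0 -1 (np.float64(0.4790464133785505), np.float64(0.01940865535231325), 19)  plate (np.float64(-1.1213388524397017), np.float64(0.008143301110536509), 19)
  base 1 1 (np.float64(3.7594897670063174), np.float64(0.06549172294537935), 4)  plate (np.float64(1.4791790811030658), np.float64(-0.0006849567313165903), 25)
  base 1 -1 None  plate (np.float64(-3.2938811421284604), np.float64(-0.011813008701771013), 26)
```

Emit:
step_arm:
  increments:
    - [[2.4, 0.2, -2], [0, 0, 1.5]]
    - [[2.4, 0.2, -2], [0, 0, 1.5]]
    - [[2.4, 0.2, -2], [0, 0, 1.5]]
    - [[2.4, 0.2, -3], [0, 0, 1.5]]
    - [[0, 0, -4], [0, 0, 0]]
    - [[0, 0, -4], [0, 0, 0]]
    - [[0, 0, -4], [0, 0, 0]]
    - [[0, 0, -3], [0, 0, 0]]
    - [[0, 0, -2], [0, 0, 0]]
    - [[0, 0, 0], [0, 0, 0]]
  fingers: 0.75

```text
clock: 3.15
tool_pos: [0.6187, -0.173, 0.0459]
eef_rot: [-0.052, 0.999, 0.002, -0.003]
contact_force: [0.1, -0.5, -0.2]
opening: 0.748
finger_force: 0.0
```

```bash
cat >> h.py <<'E'
from scipy.spatial.transform import Rotation as Ro
BASE=np.array([.508,-.194,.092])
def st():
    s=r.get_state(); a=BASE[2]; M=np.array([[np.cos(a),np.sin(a)],[-np.sin(a),np.cos(a)]])
    R=Ro.from_quat(s["eef_rot"]).as_matrix(); y=R[:,1]
    print("t",s["clock"],"tcp",s["tool_pos"].round(4),"inbase",(M@(s["tool_pos"][:2]-BASE[:2])).round(4),"ytool deg",np.degrees(np.arctan2(y[1],y[0])).round(2),"ztool",R[:,2].round(3),"F",s["contact_force"].round(1),"op",round(s["opening"],3))
    return s
E
python3 -c "
from h import *; st()"
```

```text
t 3.15 tcp [ 0.6187 -0.173   0.0459] inbase [0.1121 0.0107] ytool deg 95.9 ztool [-0.006  0.003 -1.   ] F [ 0.1 -0.5 -0.2] op 0.748
```

Emit:
step_arm:
  increments:
    - [[0.1, -1.0, -1.0], [0, 0, -0.6]]
    - [[0, 0, 0], [0, 0, 0]]
    - [[-0.4, -0.04, 0], [0, 0, 0]]
    - [[-0.4, -0.04, 0], [0, 0, 0]]
    - [[-0.3, -0.03, 0], [0, 0, 0]]
    - [[-0.2, -0.02, 0], [0, 0, 0]]
    - [[-0.2, -0.02, 0], [0, 0, 0]]
    - [[-0.2, -0.02, 0], [0, 0, 0]]
    - [[0, 0, 0], [0, 0, 0]]
    - [[0, 0, 0], [0, 0, 0]]

```text
clock: 4.15
tool_pos: [0.6052, -0.1877, 0.039]
eef_rot: [-0.045, 0.999, 0.0, 0.0]
contact_force: [0.2, -0.1, 0.5]
opening: 0.748
finger_force: 0.0
```

```bash
python3 -c "
from h import *; st()"
```

```text
t 4.15 tcp [ 0.6052 -0.1877  0.039 ] inbase [ 0.0974 -0.0027] ytool deg 95.17 ztool [ 0.  0. -1.] F [ 0.2 -0.1  0.5] op 0.748
```

Emit:
step_arm:
  increments:
    - [[-0.2, -0.02, -0.3], [0, 0, 0]]
    - [[-0.2, -0.02, 0], [0, 0, 0]]
    - [[-0.2, -0.02, 0], [0, 0, 0]]
    - [[-0.1, -0.01, 0], [0, 0, 0]]
    - [[-0.1, -0.01, 0], [0, 0, 0]]
    - [[-0.1, -0.01, 0], [0, 0, 0]]
    - [[0, 0, 0], [0, 0, 0]]
    - [[0, 0, 0], [0, 0, 0]]
    - [[0, 0, 0], [0, 0, 0]]
    - [[0, 0, 0], [0, 0, 0]]

```text
clock: 5.15
tool_pos: [0.5962, -0.1886, 0.0359]
eef_rot: [-0.045, 0.999, 0.0, 0.0]
contact_force: [-0.4, -0.4, -1.4]
opening: 0.746
finger_force: 0.0
```

```bash
python3 - <<'E'
from h import *
import pickle
st(); c,p,d=snap("wrist"); pickle.dump((c,p,d),open("w2.pkl","wb")); save("w2",p)
A=world(c,d); z=A[...,2]; m=white(p)&(A[...,0]<.64)&(abs(A[...,1]+.19)<.09)&(z>.045)&(z<.08)
print(m.sum(), np.median(z[m]))
E
```

```text
t 5.15 tcp [ 0.5962 -0.1886  0.0359] inbase [ 0.0884 -0.0027] ytool deg 95.17 ztool [ 0.  0. -1.] F [-0.4 -0.4 -1.4] op 0.746
61434 0.05991228746135885
```

View pics/w2.png

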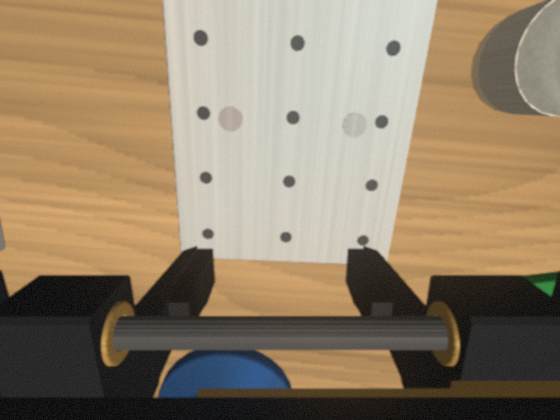

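The view shows the plate's +x edge at row ~262 with both fingertips just short of or touching it (cols 200 and 360). Plate pose from this cloud next.

```bash
cat >> h.py <<'E'
def plate(c,p,d,vp=(.523,-.191,.035)):
    vp=np.array(vp); A=world(c,d); z=A[...,2]
    m=white(p)&(abs(A[...,0]-vp[0])<.11)&(abs(A[...,1]-vp[1])<.08)&(z>.045)&(z<.078); t=A[m]
    G=np.c_[t[:,:2]-BASE[:2],np.ones(len(t))]; k=np.linalg.lstsq(G,t[:,2],rcond=None)[0]
    for _ in range(3):
        e=t[:,2]-G@k; i=abs(e)<.003; k=np.linalg.lstsq(G[i],t[i,2],rcond=None)[0]
    print("plane slope/z",k.round(4)); t=t[abs(t[:,2]-G@k)<.006]
    for ax,H in((0,.075),(1,.055)):
        for sg in(1,-1):
            f=fit_edge(t[:,:2],ax,sg,H,vp); print(" edge","xy"[ax],sg,None if f is None else np.round(f,4))
E
python3 - <<'E'
from h import *
import pickle
c,p,d=pickle.load(open("w2.pkl","rb"))
plate(c,p,d)
A=world(c,d)
for uv in [(203,255),(205,262),(360,255),(356,262),(285,255),(285,259)]: print(uv,A[uv[1],uv[0]].round(4))
E
```

```text
plane slope/z [-0.0719 -0.0069  0.0613]
 edge x 1 [ 1.7428e+00 -4.4000e-03  2.0000e+01]
 edge x -1 None
 edge y 1 [2.0156e+00 7.6000e-03 2.1000e+01]
 edge y -1 [-2.6959e+00 -9.8000e-03  2.0000e+01]
(203, 255) [ 0.5912 -0.2246  0.0718]
(205, 262) [ 0.5908 -0.2221  0.079 ]
(360, 255) [ 0.5845 -0.151   0.0716]
(356, 262) [ 0.5845 -0.1546  0.0793]
(285, 255) [ 0.5959 -0.1851  0.0548]
(285, 259) [ 0.5981 -0.1849  0.0551]
```

```bash
python3 - <<'E'
from h import *
import pickle
c,p,d=pickle.load(open("w2.pkl","rb")); A=world(c,d)
for u in (195,203,210,365,372):
  print(u,[(v,*A[v,u].round(4),p[v,u].sum()) for v in range(244,275,3)])
save("crop2",cv2.resize(p[220:300,150:420],(800,237),interpolation=2))
E
```

```text
195 [(244, np.float64(0.5934), np.float64(-0.2322), np.float64(0.056), np.uint64(581)), (247, np.float64(0.59), np.float64(-0.2297), np.float64(0.0663), np.uint64(231)), (250, np.float64(0.5904), np.float64(-0.2291), np.float64(0.0688), np.uint64(131)), (253, np.float64(0.5917), np.float64(-0.2289), np.float64(0.0694), np.uint64(132)), (256, np.float64(0.592), np.float64(-0.2283), np.float64(0.0718), np.uint64(121)), (259, np.float64(0.5913), np.float64(-0.2273), np.float64(0.0761), np.uint64(117)), (262, np.float64(0.591), np.float64(-0.2264), np.float64(0.0795), np.uint64(108)), (265, np.float64(0.5912), np.float64(-0.2258), np.float64(0.0818), np.uint64(120)), (268, np.float64(0.5908), np.float64(-0.225), np.float64(0.0852), np.uint64(92)), (271, np.float64(0.5909), np.float64(-0.2244), np.float64(0.0875), np.uint64(107)), (274, np.float64(0.5911), np.float64(-0.2239), np.float64(0.0896), np.uint64(105))]
203 [(244, np.float64(0.5935), np.float64(-0.2283), np.float64(0.0549), np.uint64(592)), (247, np.float64(0.595), np.float64(-0.2282), np.float64(0.0552), np.uint64(553)), (250, 
[... 2827 characters left out ...]
t64(0.0684), np.uint64(160)), (253, np.float64(0.5826), np.float64(-0.1458), np.float64(0.0725), np.uint64(130)), (256, np.float64(0.5824), np.float64(-0.1468), np.float64(0.0761), np.uint64(145)), (259, np.float64(0.5828), np.float64(-0.1474), np.float64(0.0785), np.uint64(128)), (262, np.float64(0.5829), np.float64(-0.1482), np.float64(0.0814), np.uint64(133)), (265, np.float64(0.5837), np.float64(-0.1484), np.float64(0.0827), np.uint64(123)), (268, np.float64(0.5844), np.float64(-0.1487), np.float64(0.0841), np.uint64(126)), (271, np.float64(0.5838), np.float64(-0.1498), np.float64(0.088), np.uint64(107)), (274, np.float64(0.5844), np.float64(-0.1502), np.float64(0.0896), np.uint64(114))]
```

View pics/crop2.png

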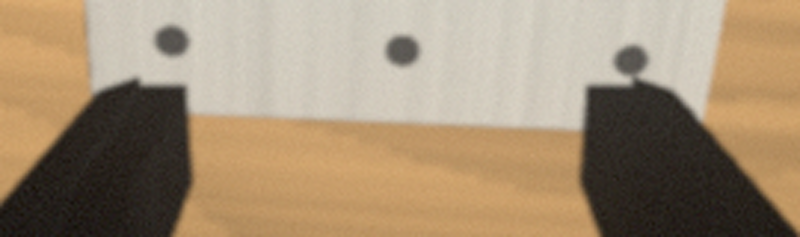

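The crop shows both fingers in front of the plate edge with their ends at about row 249. Depth puts those ends at z≈0.066, while the reported TCP is at 0.036. I'll check the true fingertip height with the side and scene cameras.

```bash
python3 - <<'E'
from h import *
import pickle
s=st()
for n in("side","scene"):
    c,p,d=snap(n); pickle.dump((c,p,d),open(n+"2.pkl","wb")); A=world(c,d)
    g=(p.sum(-1)<170)&(abs(A[...,0]-.597)<.03)&(abs(A[...,1]+.19)<.1)&(A[...,2]<.2)&(A[...,2]>.02)
    P=A[g]; print(n,len(P)); o=np.argsort(P[:,2])[:25:2]; print(P[o].round(3))
    v,u=np.where(g); print(u.min(),u.max(),v.min(),v.max())
c,p,d=pickle.load(open("side2.pkl","rb"))
a=cv2.resize(p[200:300,240:373],(798,600),interpolation=2); save("side2c",a)
E
```

```text
t 5.2 tcp [ 0.5962 -0.1886  0.0359] inbase [ 0.0884 -0.0027] ytool deg 95.17 ztool [ 0.  0. -1.] F [ 0.3  0.1 -0.2] op 0.751
side 1519
[[ 0.585 -0.152  0.067]
 [ 0.591 -0.157  0.068]
 [ 0.598 -0.157  0.069]
 [ 0.583 -0.15   0.069]
 [ 0.592 -0.155  0.07 ]
 [ 0.589 -0.156  0.071]
 [ 0.591 -0.225  0.072]
 [ 0.586 -0.156  0.072]
 [ 0.594 -0.237  0.073]
 [ 0.583 -0.155  0.073]
 [ 0.581 -0.145  0.073]
 [ 0.589 -0.235  0.074]
 [ 0.591 -0.224  0.074]]
300 363 180 242
scene 998
[[ 0.61  -0.226  0.069]
 [ 0.609 -0.23   0.071]
 [ 0.601 -0.15   0.071]
 [ 0.601 -0.153  0.073]
 [ 0.594 -0.224  0.074]
 [ 0.609 -0.229  0.076]
 [ 0.61  -0.231  0.077]
 [ 0.605 -0.145  0.078]
 [ 0.602 -0.146  0.079]
 [ 0.598 -0.142  0.08 ]
 [ 0.609 -0.228  0.081]
 [ 0.61  -0.221  0.081]
 [ 0.604 -0.142  0.082]]
194 264 163 206
```

View pics/side2c.png

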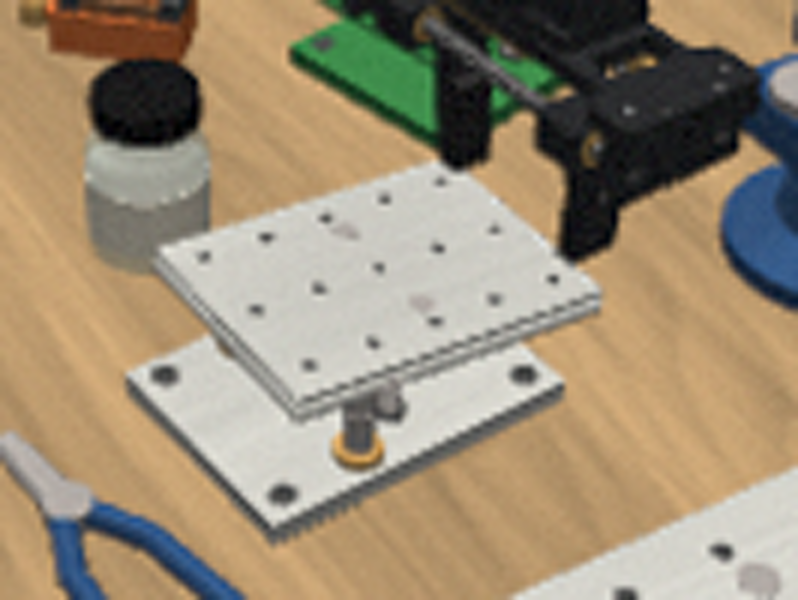

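The side view shows both fingertips hovering at z≈0.067, above the plate's +x edge. So the real fingertips sit about 30 mm higher than the reported TCP. I'll use tip z = tool z + 0.030 from here on, back off, go lower and push.

Emit:
step_arm:
  increments:
    - [[1.2, 0.11, 0.3], [0, 0, 0]]
    - [[1.2, 0.11, 0], [0, 0, 0]]
    - [[0, 0, -1.5], [0, 0, 0]]
    - [[0, 0, -1.5], [0, 0, 0]]
    - [[0, 0, 0], [0, 0, 0]]
    - [[-0.4, -0.04, 0], [0, 0, 0]]
    - [[-0.4, -0.04, 0], [0, 0, 0]]
    - [[-0.3, -0.03, 0], [0, 0, 0]]
    - [[-0.2, -0.02, 0], [0, 0, 0]]
    - [[0, 0, 0], [0, 0, 0]]

```text
clock: 6.3
tool_pos: [0.6082, -0.187, 0.0097]
eef_rot: [-0.045, 0.999, 0.0, 0.001]
contact_force: [3.7, 2.2, 1.4]
opening: 0.752
finger_force: 1.7
```

```bash
python3 -c "
from h import *; st()"
```

```text
t 6.3 tcp [ 0.6082 -0.187   0.0097] inbase [ 0.1004 -0.0022] ytool deg 95.18 ztool [ 0.002  0.001 -1.   ] F [3.7 2.2 1.4] op 0.752
```

Contact at base-x 0.100, where I expected it. Pushing.

Emit:
step_arm:
  increments:
    - [[-0.2, -0.02, -0.2], [0, 0, 0]]
    - [[-0.2, -0.02, 0], [0, 0, 0]]
    - [[-0.2, -0.02, 0], [0, 0, 0]]
    - [[-0.2, -0.02, 0], [0, 0, 0]]
    - [[-0.2, -0.02, 0], [0, 0, 0]]
    - [[-0.1, -0.01, 0], [0, 0, 0]]
    - [[-0.1, -0.01, 0], [0, 0, 0]]
    - [[0, 0, 0], [0, 0, 0]]
    - [[0, 0, 0], [0, 0, 0]]
    - [[0, 0, 0], [0, 0, 0]]

```text
clock: 7.3
tool_pos: [0.5939, -0.1893, 0.0065]
eef_rot: [-0.045, 0.999, -0.0, -0.001]
contact_force: [-0.2, -0.7, 0.8]
opening: 0.75
finger_force: 0.0
```

```bash
python3 - <<'E'
from h import *
import pickle
st(); c,p,d=snap("wrist"); pickle.dump((c,p,d),open("w3.pkl","wb"))
plate(c,p,d,(.511,-.191,.092))
E
```

```text
t 7.3 tcp [ 0.5939 -0.1893  0.0065] inbase [ 0.0859 -0.0032] ytool deg 95.15 ztool [-0.002 -0.    -1.   ] F [-0.2 -0.7  0.8] op 0.75
plane slope/z [-0.001   0.0004  0.058 ]
 edge x 1 [-3.3893e+00 -6.2000e-03  1.9000e+01]
 edge x -1 None
 edge y 1 [-7.238e-01 -2.100e-03  1.700e+01]
 edge y -1 [ 3.596e-01 -4.100e-03  1.700e+01]
```

The plate has dropped: it is level (slope 0.001), top z≈0.058, no contact force, yaw 0.09. Retreating and moving towards the clamp.

Emit:
step_arm:
  increments:
    - [[1.0, 0.09, 0], [0, 0, 0]]
    - [[1.2, 0.1, 0], [0, 0, 0]]
    - [[0.4, 0.04, 1], [0, 0, 0]]
    - [[0, 0, 4], [0, 0, 0]]
    - [[0, 0, 5], [0, 0, 0]]
    - [[0, 0, 5], [0, 0, 0]]
    - [[0, 2, 3], [0, 0, 0]]
    - [[-1, 4, 1], [0, 0, 0]]
    - [[-1, 4.5, 0], [0, 0, 0]]
    - [[-1, 4.5, 0], [0, 0, 0]]
  fingers: 0.6

```text
clock: 8.35
tool_pos: [0.5904, -0.0357, 0.1982]
eef_rot: [-0.044, 0.999, -0.0, 0.001]
contact_force: [0.5, 0.4, 0.4]
opening: 0.596
finger_force: 0.0
```

```bash
python3 - <<'E'
from h import *
import pickle
s=st(); print(s["q"].round(2))
for n in("scene","side"):
    c,p,d=snap(n); pickle.dump((c,p,d),open(n+"4.pkl","wb")); print(n); plate(c,p,d,(.508,-.193,.092))
c,p,d=pickle.load(open("scene4.pkl","rb")); A=world(c,d); x,y,z=A[...,0],A[...,1],A[...,2]
m=(x>.46)&(x<.56)&(y>.165)&(y<.28)&(z>.028)&(z<.05)
from scipy import ndimage
l,k=ndimage.label(m)
for i in range(1,k+1):
    q=A[l==i]
    if len(q)>40: print(len(q),cv2.minAreaRect(q[:,:2].astype(np.float32)),q[:,2].max(),np.median(q[:,2]))
m=(z>.036)&(z<.055)&(x>.47)&(x<.63)&(y>.22)&(y<.38); l,k=ndimage.label(m)
for i in range(1,k+1):
    q=A[l==i]
    if len(q)>200: print("box",len(q),cv2.minAreaRect(q[:,:2].astype(np.float32)))
E
```

```text
t 8.35 tcp [ 0.5904 -0.0357  0.1982] inbase [0.0966 0.15  ] ytool deg 95.09 ztool [ 0.001 -0.    -1.   ] F [0.5 0.4 0.4] op 0.596
[ 0.12  0.66 -0.24  1.68  0.2   0.82  1.45]
scene
plane slope/z [ 0.     -0.0024  0.0589]
 edge x 1 [2.491e-01 1.770e-02 1.800e+01]
 edge x -1 [-3.2826  0.0101  9.    ]
 edge y 1 [-1.5218e+00  2.2000e-03  2.3000e+01]
 edge y -1 [-3.6799e+00  8.0000e-04  2.5000e+01]
side
plane slope/z [-0.0003  0.0006  0.0579]
 edge x 1 [-3.6881 -0.0285 19.    ]
 edge x -1 [ 1.4705e+00 -9.8000e-03  1.9000e+01]
 edge y 1 [-2.2025e+00 -8.2000e-03  2.6000e+01]
 edge y -1 [8.935e-01 2.900e-03 2.600e+01]
305 ((0.5028358697891235, 0.22803933918476105), (0.04133656248450279, 0.06966044753789902), 35.118621826171875) 0.045001801339706556 0.03706062329177423
76 ((0.5533257126808167, 0.26386377215385437), (0.021634921431541443, 0.04603169113397598), 27.81565284729004) 0.047814615378101756 0.041458820845704444
box 915 ((0.5578581690788269, 0.3041299283504486), (0.07193969935178757, 0.11186448484659195), 30.790990829467773)
```

Plate confirmed home: level in both views, centre ≈(0.507,−0.194), yaw 0.092. Clamp at about (0.503,0.228), width direction 35°, and a 33 mm gap to the box.

Emit:
step_arm:
  increments:
    - [[-1.1, 3.3, -0.5], [0, 0, -7.5]]
    - [[-1.1, 3.3, -0.5], [0, 0, -7.5]]
    - [[-1.1, 3.3, -0.5], [0, 0, -7.5]]
    - [[-1.1, 3.3, -0.5], [0, 0, -7.5]]
    - [[-1.1, 3.3, -0.5], [0, 0, -7.5]]
    - [[-1.1, 3.3, -0.5], [0, 0, -7.5]]
    - [[-1.1, 3.3, -0.5], [0, 0, -7.5]]
    - [[-1.1, 3.3, -0.5], [0, 0, -7.5]]
    - [[0, 0, 0], [0, 0, 0]]
    - [[0, 0, 0], [0, 0, 0]]

```text
clock: 9.45
tool_pos: [0.5026, 0.2276, 0.1571]
eef_rot: [0.459, 0.888, -0.0, -0.0]
contact_force: [0.0, -0.3, 0.6]
opening: 0.599
finger_force: 0.0
```

```bash
python3 - <<'E'
from h import *
import pickle
from scipy import ndimage
s=st()
c,p,d=snap("wrist"); pickle.dump((c,p,d),open("w5.pkl","wb")); save("w5",p)
A=world(c,d); x,y,z=A[...,0],A[...,1],A[...,2]
for lo in(.02,.032):
  m=(z>lo)&(z<.05)&(abs(x-.503)<.075)&(abs(y-.228)<.075); l,k=ndimage.label(m)
  for i in range(1,k+1):
    q=A[l==i]
    if len(q)>400: print(lo,len(q),cv2.minAreaRect(q[:,:2].astype(np.float32)),np.median(q[:,2]))
E
```

```text
t 9.45 tcp [0.5026 0.2276 0.1571] inbase [0.0334 0.4203] ytool deg 35.36 ztool [-0.    -0.001 -1.   ] F [ 0.  -0.3  0.6] op 0.599
0.02 2989 ((0.548174262046814, 0.27263396978378296), (0.05971439182758331, 0.06067932769656181), 0.11972592025995255) 0.04107765740504289
0.02 2904 ((0.5010561943054199, 0.22859609127044678), (0.040052078664302826, 0.07018568366765976), 35.60896682739258) 0.0369781533656104
0.032 2925 ((0.548174262046814, 0.27263396978378296), (0.05971439182758331, 0.06067932769656181), 0.11972592025995255) 0.041093669267537575
0.032 2646 ((0.4993007183074951, 0.23134303092956543), (0.039468955248594284, 0.06365028768777847), 35.378196716308594) 0.037117749589772445
```

View pics/w5.png

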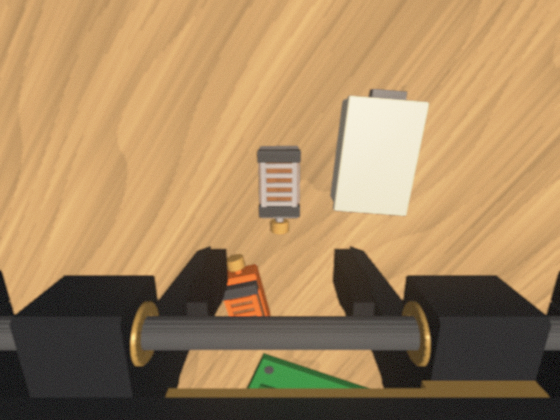

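View: grey clamp upright at cols 258–300, rows 147–217, thumbscrew towards the camera. It is centred between the fingers and the box is clear to the right. Descending.

Emit:
step_arm:
  increments:
    - [[-0.1, 0.1, -3.0], [0, 0, 0]]
    - [[0, 0, -3.5], [0, 0, 0]]
    - [[0, 0, -3.5], [0, 0, 0]]
    - [[0, 0, -2.5], [0, 0, 0]]
    - [[0, 0, -2.0], [0, 0, 0]]
    - [[0, 0, -1.2], [0, 0, 0]]
    - [[0, 0, -0.8], [0, 0, 0]]
    - [[0, 0, -0.6], [0, 0, 0]]
    - [[0, 0, -0.2], [0, 0, 0]]
    - [[0, 0, 0], [0, 0, 0]]

```text
clock: 10.5
tool_pos: [0.5025, 0.2284, -0.0157]
eef_rot: [0.46, 0.888, 0.0, 0.0]
contact_force: [0.5, 0.4, -0.2]
opening: 0.596
finger_force: 0.0
```

```bash
python3 - <<'E'
from h import *
st()
c,p,d=snap("wrist"); A=world(c,d); z=A[...,2]
g=(p.sum(-1)<170)&(np.hypot(A[...,0]-.5,A[...,1]-.23)<.06)&(z<.1); P=A[g]; print(g.sum(),np.percentile(P[:,2],[0.5,2,5]))
E
```

```text
t 10.5 tcp [ 0.5025  0.2284 -0.0157] inbase [0.0333 0.4211] ytool deg 35.17 ztool [ 0.001  0.    -1.   ] F [ 0.5  0.4 -0.2] op 0.596
16903 [0.01668884 0.02064169 0.02668495]
```

Emit:
step_arm:
  increments:
    - [[0, 0, 0], [0, 0, 0]]
    - [[0, 0, 0], [0, 0, 0]]
    - [[0, 0, 0], [0, 0, 0]]
    - [[0, 0, 0], [0, 0, 0]]
    - [[0, 0, 0], [0, 0, 0]]
    - [[0, 0, 0], [0, 0, 0]]
    - [[0, 0, 0], [0, 0, 0]]
    - [[0, 0, 0], [0, 0, 0]]
    - [[0, 0, 0], [0, 0, 0]]
    - [[0, 0, 0], [0, 0, 0]]
  fingers: 0.3
  grip_force: 30

```text
clock: 11.55
tool_pos: [0.502, 0.2284, -0.0156]
eef_rot: [0.46, 0.888, 0.0, -0.0]
contact_force: [-1.6, -1.6, 5.2]
opening: 0.448
finger_force: 30.0
```

```bash
python3 - <<'E'
from h import *
s=st(); print(s["finger_force"])
E
```

```text
t 11.55 tcp [ 0.502   0.2284 -0.0156] inbase [0.0328 0.4212] ytool deg 35.17 ztool [-0.  0. -1.] F [-1.6 -1.6  5.2] op 0.448
30.00097006559372
```

Emit:
step_arm:
  increments:
    - [[0, 0, 1.5], [0, 0, 0]]
    - [[0, 0, 3.5], [0, 0, 0]]
    - [[0, 0, 4], [0, 0, 0]]
    - [[0, 0, 4], [0, 0, 0]]
    - [[0, -1, 2], [0, 0, 3]]
    - [[0.05, -3, 0], [0, 0, 5]]
    - [[0.05, -4, 0], [0, 0, 6]]
    - [[0.05, -4, 0], [0, 0, 6]]
    - [[0.05, -4, 0], [0, 0, 6]]
    - [[0.05, -4, 0], [0, 0, 6]]

```text
clock: 12.55
tool_pos: [0.5044, 0.0266, 0.1345]
eef_rot: [0.196, 0.981, -0.0, 0.0]
contact_force: [0.7, -0.5, -2.1]
opening: 0.449
finger_force: 30.0
```

Emit:
step_arm:
  increments:
    - [[0.05, -4, 0], [0, 0, 6]]
    - [[0.05, -4, 0], [0, 0, 6]]
    - [[0.05, -4, 0], [0, 0, 6]]
    - [[0.05, -4, 0], [0, 0, 5]]
    - [[0.05, -3, 0], [0, 0, 3]]
    - [[0.05, -2, 0], [0, 0, 2]]
    - [[0, -1, 0], [0, 0, 0]]
    - [[0, 0, 0], [0, 0, 0]]
    - [[0, 0, 0], [0, 0, 0]]
    - [[0, 0, 0], [0, 0, 0]]

```text
clock: 13.55
tool_pos: [0.5079, -0.1896, 0.1341]
eef_rot: [-0.046, 0.999, 0.001, 0.0]
contact_force: [-0.2, 0.1, -2.4]
opening: 0.451
finger_force: 30.0
```

```bash
python3 - <<'E'
from h import *
import pickle
s=st(); print(s["finger_force"])
for n in("scene","wrist"):
    c,p,d=snap(n); pickle.dump((c,p,d),open(n+"6.pkl","wb")); plate(c,p,d,(.5075,-.194,.092))
E
```

```text
t 13.55 tcp [ 0.5079 -0.1896  0.1341] inbase [0.0003 0.0044] ytool deg 95.31 ztool [-0.     0.001 -1.   ] F [-0.2  0.1 -2.4] op 0.451
29.999214112758636
plane slope/z [ 0.0004 -0.0005  0.0589]
 edge x 1 [ 2.2244e+00 -1.2800e-02  1.8000e+01]
 edge x -1 [-1.7678 -0.0269 11.    ]
 edge y 1 [-1.981e-01 -3.800e-03  2.500e+01]
 edge y -1 [-4.1885e+00 -1.0300e-02  1.9000e+01]
plane slope/z [-0.0008  0.0002  0.0579]
 edge x 1 None
 edge x -1 [-7.039e-01  2.700e-03  1.900e+01]
 edge y 1 [ 1.5534e+00 -2.5000e-03  2.0000e+01]
 edge y -1 [-2.7614e+00 -1.9000e-03  2.0000e+01]
```

Emit:
step_arm:
  increments:
    - [[0, -0.35, -1.5], [0, 0, 0]]
    - [[0, 0, -2], [0, 0, 0]]
    - [[0, 0, -2], [0, 0, 0]]
    - [[0, 0, -1.5], [0, 0, 0]]
    - [[0, 0, -0.8], [0, 0, 0]]
    - [[0, 0, -0.5], [0, 0, 0]]
    - [[0, 0, -0.2], [0, 0, 0]]
    - [[0, 0, -0.1], [0, 0, 0]]
    - [[0, 0, -0.1], [0, 0, 0]]
    - [[0, 0, 0], [0, 0, 0]]

```text
clock: 14.65
tool_pos: [0.5079, -0.1952, 0.0473]
eef_rot: [-0.045, 0.999, -0.0, 0.0]
contact_force: [-0.1, 0.6, -1.9]
opening: 0.45
finger_force: 30.0
```

```bash
python3 - <<'E'
from h import *
import pickle
s=st()
c,p,d=snap("side"); pickle.dump((c,p,d),open("side7.pkl","wb")); plate(c,p,d,(.5075,-.194,.092))
E
```

```text
t 14.65 tcp [ 0.5079 -0.1952  0.0473] inbase [-0.0002 -0.0012] ytool deg 95.16 ztool [ 0.001 -0.    -1.   ] F [-0.1  0.6 -1.9] op 0.45
plane slope/z [0.0014 0.0032 0.0579]
 edge x 1 [-3.7027 -0.0346  8.    ]
 edge x -1 [ 9.509e-01 -4.200e-03  1.900e+01]
 edge y 1 [-1.0891e+00  1.0700e-02  1.1000e+01]
 edge y -1 [-3.597e-01  3.000e-04  2.600e+01]
```

Emit:
step_arm:
  increments:
    - [[0, 0.15, 0], [0, 0, 0]]
    - [[0, 0, -0.1], [0, 0, 0]]
    - [[0, 0, -0.1], [0, 0, 0]]
    - [[0, 0, -0.1], [0, 0, 0]]
    - [[0, 0, -0.05], [0, 0, 0]]
    - [[0, 0, 0], [0, 0, 0]]
    - [[0, 0, 0], [0, 0, 0]]
    - [[0, 0, 0], [0, 0, 0]]
    - [[0, 0, 0], [0, 0, 0]]
    - [[0, 0, 0], [0, 0, 0]]

```text
clock: 15.7
tool_pos: [0.5077, -0.1936, 0.0435]
eef_rot: [-0.045, 0.999, 0.0, 0.0]
contact_force: [0.5, 0.4, -2.4]
opening: 0.45
finger_force: 30.0
```

Still carrying the weight. I'll ease down a little further.

Emit:
step_arm:
  increments:
    - [[0, 0, -0.05], [0, 0, 0]]
    - [[0, 0, 0], [0, 0, 0]]
    - [[0, 0, -0.05], [0, 0, 0]]
    - [[0, 0, 0], [0, 0, 0]]
    - [[0, 0, -0.05], [0, 0, 0]]
    - [[0, 0, 0], [0, 0, 0]]
    - [[0, 0, 0], [0, 0, 0]]
    - [[0, 0, 0], [0, 0, 0]]
    - [[0, 0, 0], [0, 0, 0]]
    - [[0, 0, 0], [0, 0, 0]]

```text
clock: 16.7
tool_pos: [0.5078, -0.1937, 0.043]
eef_rot: [-0.045, 0.999, -0.0, 0.0]
contact_force: [-2.9, 0.6, 9.9]
opening: 0.446
finger_force: 30.0
```

Emit:
step_arm:
  increments:
    - [[0, 0, 0.05], [0, 0, 0]]
    - [[0, 0, 0], [0, 0, 0]]
    - [[0, 0, 0], [0, 0, 0]]
    - [[0, 0, 0], [0, 0, 0]]
    - [[0, 0, 0], [0, 0, 0]]
    - [[0, 0, 1], [0, 0, 0]]
    - [[0, 0, 2], [0, 0, 0]]
    - [[0, 0, 4], [0, 0, 0]]
    - [[0, 0, 4], [0, 0, 0]]
    - [[0, 0, 4], [0, 0, 0]]
  fingers: 0.65

```text
clock: 17.7
tool_pos: [0.5073, -0.1935, 0.1946]
eef_rot: [-0.045, 0.999, 0.0, 0.0]
contact_force: [0.2, -1.0, -0.5]
opening: 0.649
finger_force: 0.0
```

Emit:
step_arm:
  increments:
    - [[0, 0, 3], [0, 0, 0]]
    - [[1, 3, 2], [0, 0, 0]]
    - [[1, 4, 0], [0, 0, 0]]
    - [[1, 4, 0], [0, 0, 0]]
    - [[1, 4, 0], [0, 0, 0]]
    - [[1, 4, 0], [0, 0, 0]]
    - [[0, 2, 0], [0, 0, 0]]
    - [[0, 0, 0], [0, 0, 0]]
    - [[0, 0, 0], [0, 0, 0]]
    - [[0, 0, 0], [0, 0, 0]]

```text
clock: 18.7
tool_pos: [0.5574, 0.014, 0.2426]
eef_rot: [-0.044, 0.999, -0.001, -0.0]
contact_force: [-1.0, -0.3, 0.4]
opening: 0.65
finger_force: 0.0
```

```bash
python3 - <<'E'
from h import *
s=st()
for n in("scene","side"):
    c,p,d=snap(n); save(n+"8",p); plate(c,p,d,(.5075,-.194,.092))
    A=world(c,d); x,y,z=A[...,0],A[...,1],A[...,2]
    q=A[(z>.087)&(z<.107)&(abs(x-.508)<.06)&(abs(y+.194)<.05)]; print(n,len(q),cv2.minAreaRect(q[:,:2].astype(np.float32)),np.median(q[:,2]))
    if n=="side": save("side8c",cv2.resize(p[150:300,200:400],(800,600),interpolation=2))
E
```

```text
t 18.7 tcp [0.5574 0.014  0.2426] inbase [0.0683 0.2026] ytool deg 95.01 ztool [-0.    -0.001 -1.   ] F [-1.  -0.3  0.4] op 0.65
plane slope/z [-0.0043 -0.0025  0.059 ]
 edge x 1 [1.0876e+00 1.7000e-03 1.8000e+01]
 edge x -1 [-3.3995e+00  4.9000e-03  1.8000e+01]
 edge y 1 [-8.862e-01  1.290e-02  2.600e+01]
 edge y -1 [-4.2547e+00 -3.8000e-03  2.6000e+01]
scene 268 ((0.5167137384414673, -0.19349896907806396), (0.09208395332098007, 0.039153482764959335), 4.9675703048706055) 0.09641846823212903
plane slope/z [0.0007 0.0029 0.0579]
 edge x 1 [-2.8248e+00 -1.0700e-02  1.6000e+01]
 edge x -1 [ 6.907e-01 -1.700e-03  1.900e+01]
 edge y 1 [-1.9745 -0.0327 14.    ]
 edge y -1 [-7.0e-02 -5.2e-03  2.6e+01]
side 336 ((0.5026831030845642, -0.19470375776290894), (0.06469288468360901, 0.04331336170434952), 5.38728666305542) 0.09535687164431186
```

View pics/side8c.png

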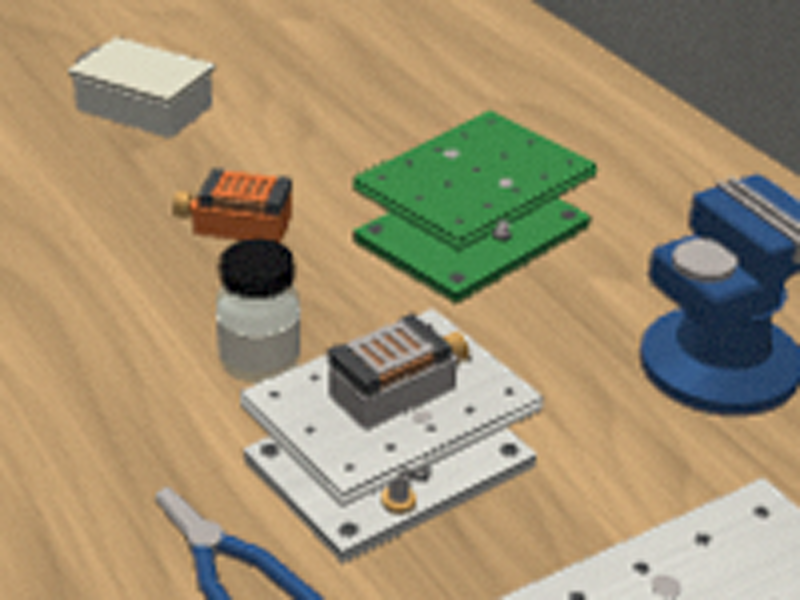

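The crop shows the plate level and home, with the clamp standing upright at its middle (about 390,370 in the crop), long side along the plate. The jar, pliers and box look undisturbed. The measured clamp centre ≈(0.507,−0.194) matches the plate's. Handing in.

```bash
python3 -c "
from plant import r; print(r.finish_job())"
```

```text
the job is handed in; nothing more can be done
None
```

I handed the job in at about 19 s of the 51 s allowed: the plate is home on its three balls, and the pendant clamp stands upright in its middle, long side along the plate's, with the gripper well clear; the jar, pliers and findings box looked undisturbed in the last picture.

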